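# Clear the polisher's catch tray into its drawer

### The arm

A 7-joint arm with a two-finger parallel gripper is mounted at the origin on the work surface. World frame = base frame: x ahead of the robot, y to its left, z up, the work surface at z = 0. Lengths are in m, angles in rad, forces in N, time in s.
With the tool pointing down it reaches from about 0.35 to 0.775 m from the base axis. Payload 3.1 kg.
Tool frame: the origin (TCP) lies midway between the tips of the shut fingers; the grasp point (between the pads) lies ctrl.grip_depth behind it (ctrl.grip_depth is the distance from the TCP to the grasp point, in m); z points along the fingers, y is the line along which they close (so a half turn about z gives the same grasp; the last joint's range is limited). The gripper opens to 85 mm and grips with 20 to 120 N. Pads are 22 mm wide; open, the fingers measure 114 mm over their backs; the gripper's body (76 mm by 85 mm) begins 54 mm behind the grasp point. The pads swing forward as they close: fully open they stand 13 mm farther back than shut.
Start: joints at [1.106, 0.311, 0.014, 1.512, -0.004, 1.319, -0.027], TCP at [0.226, -0.502, 0.211] pointing down, gripper open.
Joint ranges: [-2.7, 2.7], [-0.3, 1.91], [-1.27, 1.3], [0.12, 2.57], [-1.44, 4.58], [0.2, 2.03], [-3.05, 3.05]. Speed limits (rad/s): [2.79, 2.79, 3.14, 3.14, 3.14, 3.14, 3.14].

### API

Orientations are given as a unit quaternion [w, x, y, z].
In Python, from workcell import ctrl, cams gives the robot as it stands. The module is installed in compiled form; this text tells all that it offers.
- The arm moves only by the tool jog_arm, never from a script. Its argument "series" is a list of rows, each an object of numbers: "tx", "ty", "tz": the shift along the world's x, y, z in units of 0.3 m (1.0 is 0.3 m); "spin": the turn about the world's z in units of 45 degrees (1.0 is 45 degrees); "grip": the finger opening in mm, from 0 to 85.4. In form: [{"tx": .., "ty": .., "tz": .., "spin": .., "grip": ..}, ...]. A call has 1 to 8 rows; each row is the pose to reach, as a shift and turn from the pose commanded when the call began; what a row does not reach only later rows make up. A row lasts 1/8 s, in which the tool goes at most 62.5 mm and 10.7 degrees, less where a joint would pass 70% of its speed; a pose out of reach is approached as far as the arm can. A call with a number of a shift or a turn outside -1 to 1 is refused whole. A call with a gripper value outside its range is refused whole. The fingers move at their own pace and stop on an object; the grip force is fixed at half the most. Time passes only in rows, so rows that repeat a pose let the fingers close. It gives the time, the measured TCP pose, the force, the opening and the grip force at its end, in the units of the state.
- ctrl.sense(): the state, without advancing time (a new reading comes with each control period).
- cams.read_camera(name): name is "scene" or "top"; returns a dict with "pixels" (400x640x3 uint8, blue, green, red), "vfov" (degrees; the focal length in pixels is half the picture's height over the tangent of half this angle, whatever the lens; pixels are square), "cx", "cy" (the principal point, pixels), "R" (3x3) and "t" (3): a world point X has camera coordinates R X + t. Camera axes: x right, y down, z forward; pixel columns grow to the right and rows downward; lengths in m; the calibration is good to about 2 mm. A picture is of the moment at which its call begins. There is no depth.
- ctrl.sign_off(): hands the job in; it is judged then, once.
The state is a dict: "time_s": time; "qpos": joint angles; "joint_velocities": joint speeds; "tau": joint torques, N m; "tool_pos": TCP position; "eef_rot": TCP orientation; "contact_force": force on the tool from outside, world axes, zero at the start; "wrist_torque": the same for the moment, N m; "gripper_width": opening from 0.0 (shut) to 1.0 (fully open); "grip_force": force on a finger pad.
Only numpy, scipy, OpenCV 4.12 (cv2) and the standard library are available. Lean on these libraries where they do the work, as an engineer would, in place of code of your own. Each camera call takes 0.05 s, during which the arm holds its last target. There are 200 camera calls.

### The job

Pull the drawer under the polishing machine's catch tray fully open. Then slide the brass lock case and the round brass flange along the tray, without picking them up, over its open front edge into the drawer. Leave the drawer open, and the round tin standing where it is on the tray.

Things in the scene. Friction and masses are not known exactly. Their poses are not given: they have to be found in the camera images.
- tray_lip (a point): Middle of the catch tray's open front edge, on its floor, 115 mm above the table. Flat steel tray 320 mm wide (y), 205 mm deep, on a fixed cabinet; side rims 22 mm high, 5 mm thick, no front rim; the polishing machine (barrel, 300 mm above the table) stands at its back. -x points out of the front (the way the drawer opens), +x to the machine, z up. Place and yaw vary.
- drawer (a joint): Opening of the wooden drawer under the tray, m: 0 shut, 0.18 fully open (end stop). It starts shut or up to 30 mm open, slides with about 2 N of friction and stays where it is left.
- drawer_handle (a point): Middle of the drawer's handle: a straight steel bar 12 mm thick and 100 mm long along y, 82 mm above the table, 43 mm in front of the drawer front's outer face (37 mm clear gap) and held by a 10 mm thick post at each end. It moves with the drawer. Axes as tray_lip.
- drawer_in (a point): Centre of the drawer's inner floor, 45 mm above the table; it moves with the drawer. Inside the drawer is 190 mm long (x) and 284 mm wide (y), side walls 50 mm high, front 57 mm high above the inner floor. Fully open, 177 mm of it stand clear in front of the tray edge. Axes as tray_lip.
- lock_center (a point): Centre of the lock case, a flat brass box 84 mm (x) by 52 mm (y), 20 mm high, with a 20 mm wide, 11 mm long latch bolt sticking out of its +x end and a keyhole on top; about 0.35 kg. The centre lies 10 mm above its underside. It lies on the tray with its long side roughly along the drawer's slide, the bolt towards the machine.
- flange_center (a point): Point on the axis of the flange, 10 mm above its underside: a brass disc 68 mm across and 18 mm high with a 36 mm wide, 14 mm high hub on top; about 0.35 kg. It lies flat on the tray.
- tin_center (a point): Middle of the tin of polish, 20 mm above its underside: an upright plain steel tin 51 mm across and 40 mm high. It stands on the tray in line with the lock case and the flange (three places about 88 mm apart along y, in any order) and must stay.
Not all that is in view belongs to the job. Leave any green, pink or turquoise look-alike of the part that bears lock_center alone.

How it is judged:
By the outcome, as a careful person would: the job done as asked, in the order asked, and still so for the second after the job is handed in, with the robot touching nothing.
It also fails if it takes over 59 s, if anything falls off the work surface, if the arm or the gripper's body presses on something with over 40 N, if the wrist force passes 120 N, or if a joint passes its speed limit or range.

## Working session

There is one attempt and no reset: what is moved stays moved. The work goes in short steps, Python scripts to look and compute and a tool call to move; the robot and the scene stay as the last step left them, time stands still between calls to the robot, and variables do not carry over. Pictures are saved under pics/ and viewed, at most 10 in all, crops included, and the job is handed in when it is done.

Besides the shell and the picture viewer there is one more tool, called after "Emit:" by a JSON object that holds its "op" and its "data", one argument or row to a line. jog_arm: Moves the arm, as the interface text tells. Shifts and turns lie within -1 to 1; 1 stands for 0.3 m of shift or 45 degrees of turn. Its arguments: {"type":"object","properties":{"series":{"type":"array","items":{"type":"object","properties":{"tx":{"type":"number"},"ty":{"type":"number"},"tz":{"type":"number"},"spin":{"type":"number"},"grip":{"type":"number"}}}}},"required":["series"]}

```bash
mkdir -p pics
cat > h.py <<'E'
import numpy as np, cv2
from workcell import ctrl, cams
def shot(n,f):
    d=cams.read_camera(n); cv2.imwrite('pics/'+f,d['pixels']); return d
def K(d):
    f=200/np.tan(np.radians(d['vfov'])/2); return f
def back(d,u,v,z):
    f=K(d);R=np.array(d['R']);t=np.array(d['t']);c=-R.T@t
    r=R.T@np.array([(u-d['cx'])/f,(v-d['cy'])/f,1]); return c+r*(z-c[2])/r[2]
def proj(d,X):
    p=np.array(d['R'])@np.array(X)+np.array(d['t']); f=K(d)
    return f*p[0]/p[2]+d['cx'],f*p[1]/p[2]+d['cy']
E
python3 - <<'E'
from h import *
import pickle
for n in('top','scene'):
    d=shot(n,n+'0.png'); pickle.dump(d,open(n+'.pkl','wb'))
    print(n,d['vfov'],d['cx'],d['cy'],(-np.array(d['R']).T@np.array(d['t'])).round(3),np.round(d['R'],2).tolist())
print(ctrl.sense(),ctrl.grip_depth)
E
```

```text
top 46.00968542352909 317.4304007773805 200.15243709603033 [ 0.378 -0.282  1.194] [[-0.01, -1.0, -0.02], [-1.0, 0.01, -0.06], [0.06, 0.02, -1.0]]
scene 47.165377872210705 320.49540741490983 191.14346835763746 [ 1.057 -0.635  0.939] [[0.5, 0.87, 0.0], [0.64, -0.37, -0.67], [-0.58, 0.34, -0.74]]
{'time_s': 0.1, 'qpos': array([ 1.10629795,  0.31167526,  0.01397483,  1.51291745, -0.00443842,
        1.3192424 , -0.02719346]), 'joint_velocities': array([ 0.00049059, -0.00211178,  0.00124803, -0.00337596,  0.00103883,
       -0.00200442,  0.0004248 ]), 'tau': array([ 6.35599990e-04, -3.80852580e+01,  1.46508473e-01, -2.31240499e+01,
        1.22520802e-02,  8.02105700e-03,  1.02667528e-05]), 'tool_pos': array([ 0.22540695, -0.50089319,  0.20950513]), 'eef_rot': array([-1.07574578e-03,  9.77728173e-01,  2.09872335e-01, -2.56055468e-04]), 'contact_force': array([ 0.13210832, -0.13647324, -0.59088109]), 'wrist_torque': array([-0.02495138, -0.01755012, -0.00191062]), 'grip_force': 0.0, 'gripper_width': 0.9984936510479666} 0.0187
```

View pics/top0.png

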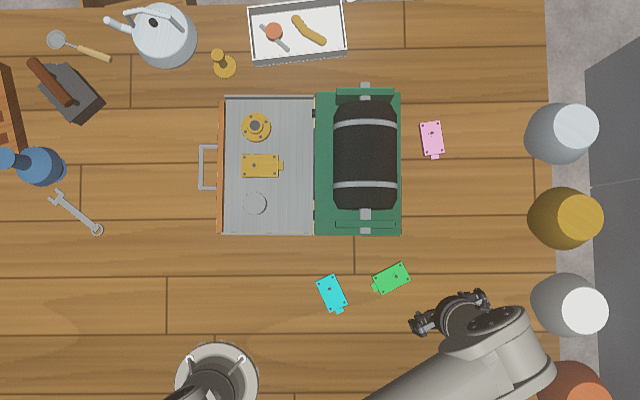

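View pics/scene0.png

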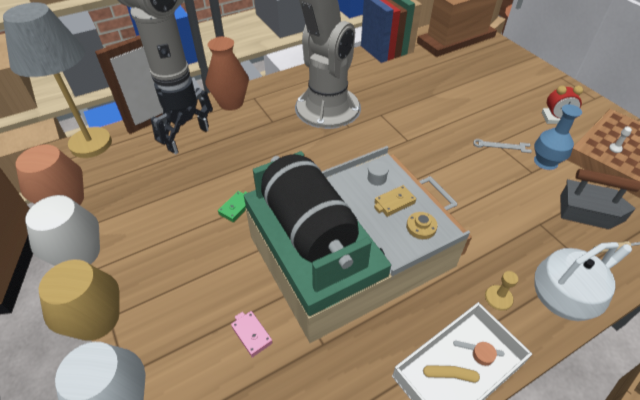

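The top view shows the tray front facing image-left (world +y), with the handle bar at about (201,167). The lock case is at (260,165) with its bolt to the right, the flange at (256,127) and the tin at (255,203). The green, pink and turquoise parts are off the tray.

Run:
```python
from h import *
import pickle
d=pickle.load(open('top.pkl','rb'))
for n,u,v,z in [('handle top',201,146,.088),('handle bot',201,188,.088),('lipL',225,97,.115),('lipR',223,234,.115),('rimTR',315,97,.137),('rimBR',314,234,.137),('lock1',242,154,.135),('lock2',242,177,.135),('lock3',278,154,.135),('lock4',278,176,.135),('flange hub',256,127,.147),('tin',255,203,.155)]:
    print(n,back(d,u,v,z).round(4))
im=d['pixels'][80:250,180:340]; cv2.imwrite('pics/crop0.png',cv2.resize(im,None,fx=3.5,fy=3.5,interpolation=cv2.INTER_CUBIC))
```

```text
handle top [0.5821 0.0166 0.088 ]
handle bot [0.4815 0.0162 0.088 ]
lipL [ 0.6919 -0.0467  0.115 ]
lipR [ 0.3723 -0.0423  0.115 ]
rimTR [ 0.6818 -0.2577  0.137 ]
rimBR [ 0.3701 -0.2519  0.137 ]
lock1 [ 0.5535 -0.09    0.135 ]
lock2 [ 0.5009 -0.0899  0.135 ]
lock3 [ 0.5523 -0.1721  0.135 ]
lock4 [ 0.502  -0.1718  0.135 ]
flange hub [ 0.6125 -0.124   0.147 ]
tin [ 0.4402 -0.1224  0.155 ]
```

View pics/crop0.png

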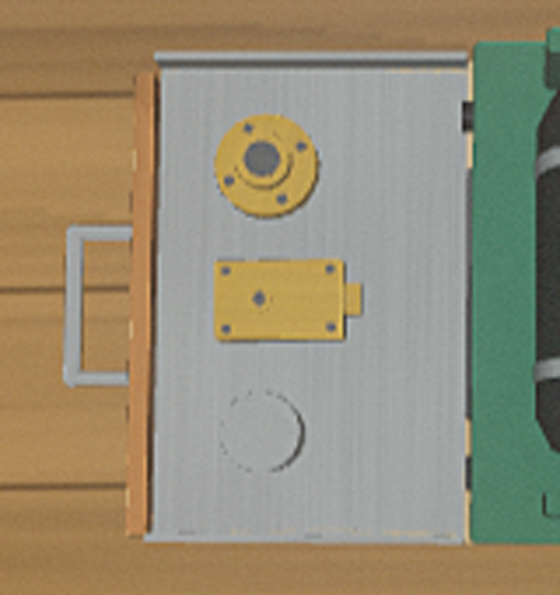

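Emit:
{"op": "jog_arm", "data": {
  "series": [
    {"tz": 0.7,"spin": 0.2,"grip": 0},
    {"tz": 0.7,"spin": 0.4,"grip": 0},
    {"tz": 0.7,"spin": 0.6,"grip": 0},
    {"tx": 0.2,"ty": 0.2,"tz": 0.7,"spin": 0.8,"grip": 0},
    {"tx": 0.4,"ty": 0.4,"tz": 0.7,"spin": 1,"grip": 0},
    {"tx": 0.6,"ty": 0.6,"tz": 0.7,"spin": 1,"grip": 0},
    {"tx": 0.7,"ty": 0.8,"tz": 0.7,"spin": 1,"grip": 0},
    {"tx": 0.8,"ty": 1,"tz": 0.7,"spin": 1,"grip": 0}
  ]
}}

```text
schema error: expected keys tx, ty, tz, spin, grip
```

Emit:
{"op": "jog_arm", "data": {
  "series": [
    {"tx": 0,"ty": 0,"tz": 0.7,"spin": 0.2,"grip": 0},
    {"tx": 0,"ty": 0,"tz": 0.7,"spin": 0.4,"grip": 0},
    {"tx": 0,"ty": 0,"tz": 0.7,"spin": 0.6,"grip": 0},
    {"tx": 0.2,"ty": 0.2,"tz": 0.7,"spin": 0.8,"grip": 0},
    {"tx": 0.4,"ty": 0.4,"tz": 0.7,"spin": 1,"grip": 0},
    {"tx": 0.6,"ty": 0.6,"tz": 0.7,"spin": 1,"grip": 0},
    {"tx": 0.7,"ty": 0.8,"tz": 0.7,"spin": 1,"grip": 0},
    {"tx": 0.8,"ty": 1,"tz": 0.7,"spin": 1,"grip": 0}
  ]
}}

```text
time_s: 1.1
tool_pos: [0.4269, -0.2649, 0.4193]
eef_rot: [-0.001, 0.823, 0.568, -0.0]
contact_force: [1.2, -0.6, -0.1]
gripper_width: -0.0
grip_force: 0.0
```

Emit:
{"op": "jog_arm", "data": {
  "series": [
    {"tx": 0,"ty": 0,"tz": 0,"spin": 0.2,"grip": 0},
    {"tx": 0,"ty": 0,"tz": 0,"spin": 0.45,"grip": 0}
  ]
}}

```text
time_s: 1.35
tool_pos: [0.4264, -0.2654, 0.4196]
eef_rot: [-0.0, 0.71, 0.704, -0.0]
contact_force: [-0.4, -0.2, -1.2]
gripper_width: -0.001
grip_force: 0.0
```

Emit:
{"op": "jog_arm", "data": {
  "series": [
    {"tx": 0.08,"ty": 0.2,"tz": 0,"spin": 0,"grip": 0},
    {"tx": 0.16,"ty": 0.4,"tz": 0,"spin": 0,"grip": 0},
    {"tx": 0.25,"ty": 0.6,"tz": 0,"spin": 0,"grip": 0},
    {"tx": 0.352,"ty": 0.858,"tz": -0.1,"spin": 0,"grip": 0},
    {"tx": 0.352,"ty": 0.858,"tz": -0.3,"spin": 0,"grip": 0},
    {"tx": 0.352,"ty": 0.858,"tz": -0.5,"spin": 0,"grip": 0},
    {"tx": 0.352,"ty": 0.858,"tz": -0.7,"spin": 0,"grip": 0},
    {"tx": 0.352,"ty": 0.858,"tz": -0.85,"spin": 0,"grip": 0}
  ]
}}

```text
time_s: 2.35
tool_pos: [0.5303, -0.0093, 0.1622]
eef_rot: [-0.001, 0.713, 0.701, -0.001]
contact_force: [-0.5, 0.2, 0.2]
gripper_width: -0.002
grip_force: 0.0
```

Emit:
{"op": "jog_arm", "data": {
  "series": [
    {"tx": 0,"ty": 0,"tz": 0,"spin": 0,"grip": 0},
    {"tx": 0,"ty": 0,"tz": 0,"spin": 0,"grip": 0}
  ]
}}

```text
time_s: 2.6
tool_pos: [0.5332, -0.009, 0.1672]
eef_rot: [0.001, 0.713, 0.701, 0.001]
contact_force: [-0.7, 0.2, 0.4]
gripper_width: -0.004
grip_force: 0.0
```

Emit:
{"op": "jog_arm", "data": {
  "series": [
    {"tx": 0,"ty": 0,"tz": -0.1,"spin": 0,"grip": 0},
    {"tx": 0,"ty": 0,"tz": -0.2,"spin": 0,"grip": 0},
    {"tx": 0,"ty": 0,"tz": -0.28,"spin": 0,"grip": 0},
    {"tx": 0,"ty": 0,"tz": -0.33,"spin": 0,"grip": 0},
    {"tx": 0,"ty": 0,"tz": -0.33,"spin": 0,"grip": 0}
  ]
}}

```text
time_s: 3.22
tool_pos: [0.5325, -0.0093, 0.067]
eef_rot: [0.001, 0.714, 0.701, 0.001]
contact_force: [0.2, 0.7, -0.1]
gripper_width: 0.003
grip_force: 0.0
```

Emit:
{"op": "jog_arm", "data": {
  "series": [
    {"tx": 0,"ty": 0.04,"tz": 0,"spin": 0,"grip": 0},
    {"tx": 0,"ty": 0.1,"tz": 0,"spin": 0,"grip": 0},
    {"tx": 0,"ty": 0.17,"tz": 0,"spin": 0,"grip": 0},
    {"tx": 0,"ty": 0.24,"tz": 0,"spin": 0,"grip": 0},
    {"tx": 0,"ty": 0.31,"tz": 0,"spin": 0,"grip": 0},
    {"tx": 0,"ty": 0.38,"tz": 0,"spin": 0,"grip": 0},
    {"tx": 0,"ty": 0.43,"tz": 0,"spin": 0,"grip": 0},
    {"tx": 0,"ty": 0.46,"tz": 0,"spin": 0,"grip": 0}
  ]
}}

```text
time_s: 4.22
tool_pos: [0.5315, 0.1307, 0.0665]
eef_rot: [-0.0, 0.713, 0.701, 0.0]
contact_force: [0.3, 0.1, -0.1]
gripper_width: 0.003
grip_force: 0.0
```

Emit:
{"op": "jog_arm", "data": {
  "series": [
    {"tx": 0,"ty": 0.02,"tz": 0,"spin": 0,"grip": 0},
    {"tx": 0,"ty": 0.04,"tz": 0,"spin": 0,"grip": 0},
    {"tx": 0,"ty": 0.05,"tz": 0,"spin": 0,"grip": 0}
  ]
}}

```text
time_s: 4.6
tool_pos: [0.5316, 0.1437, 0.066]
eef_rot: [0.0, 0.714, 0.701, -0.0]
contact_force: [0.4, -0.2, -0.1]
gripper_width: 0.002
grip_force: 0.0
```

Emit:
{"op": "jog_arm", "data": {
  "series": [
    {"tx": 0,"ty": 0.02,"tz": 0,"spin": 0,"grip": 0},
    {"tx": 0,"ty": 0.04,"tz": 0,"spin": 0,"grip": 0},
    {"tx": 0,"ty": 0.06,"tz": 0,"spin": 0,"grip": 0}
  ]
}}

```text
time_s: 4.97
tool_pos: [0.5316, 0.1622, 0.0661]
eef_rot: [-0.0, 0.713, 0.701, 0.0]
contact_force: [0.4, 0.1, -0.4]
gripper_width: -0.0
grip_force: 0.0
```

Run:
```python
from h import *
d=shot('top','t1.png'); print(ctrl.sense()['tool_pos'],ctrl.sense()['contact_force'])
cv2.imwrite('pics/c1.png',cv2.resize(d['pixels'][80:250,100:340],None,fx=3,fy=3))
```

```text
[0.5314227  0.16357734 0.06617212] [0.32229754 0.96550161 0.27461082]
```

View pics/c1.png

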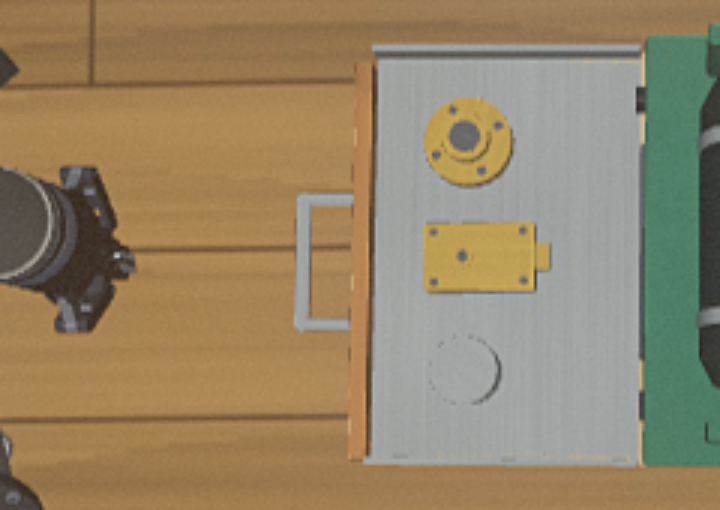

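The drawer hasn't moved: the handle is still at about (201,167), and the fingers stand well in front of it at about (142,167). I'll compare the reported TCP with the images.

Run:
```python
from h import *
p=ctrl.sense()['tool_pos']
out=[]
for n in('top','scene'):
    d=cams.read_camera(n); u,v=proj(d,p); print(n,u,v)
    im=d['pixels'].copy(); u,v=int(u),int(v)
    a=max(0,v-70);b=max(0,u-90)
    c=cv2.resize(im[a:a+140,b:b+180],(540,420),interpolation=cv2.INTER_CUBIC)[:, :390]
    cv2.drawMarker(c,(3*(u-b),3*(v-a)),(0,0,255),0,14,1); out.append(c)
cv2.imwrite('pics/tcp.png',np.hstack(out))
```

```text
top 143.15029456749386 169.18506791085116
scene 481.8314714483595 174.69989453487293
```

View pics/tcp.png

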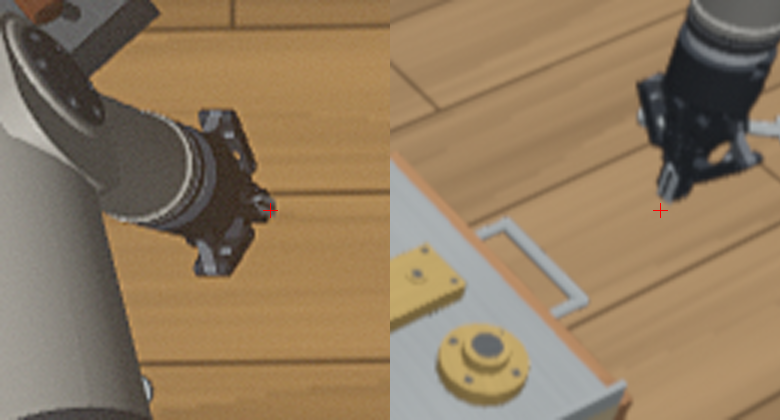

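The image shows the real fingertips about 16–20 mm higher than the reported TCP, so the fingers passed over the handle bar. I'll go back and hook it lower.

Emit:
{"op": "jog_arm", "data": {
  "series": [
    {"tx": 0,"ty": 0,"tz": 0.15,"spin": 0,"grip": 0},
    {"tx": 0,"ty": 0,"tz": 0.25,"spin": 0,"grip": 0},
    {"tx": 0,"ty": -0.2,"tz": 0.25,"spin": 0,"grip": 0},
    {"tx": 0,"ty": -0.4,"tz": 0.25,"spin": 0,"grip": 0},
    {"tx": 0,"ty": -0.573,"tz": 0.2,"spin": 0,"grip": 0},
    {"tx": 0,"ty": -0.573,"tz": 0.1,"spin": 0,"grip": 0},
    {"tx": 0,"ty": -0.573,"tz": 0.04,"spin": 0,"grip": 0},
    {"tx": 0,"ty": -0.573,"tz": 0,"spin": 0,"grip": 0}
  ]
}}

```text
time_s: 6.12
tool_pos: [0.5311, -0.0106, 0.0652]
eef_rot: [-0.0, 0.714, 0.701, -0.0]
contact_force: [0.1, 0.3, 1.2]
gripper_width: 0.002
grip_force: 0.0
```

Emit:
{"op": "jog_arm", "data": {
  "series": [
    {"tx": 0,"ty": 0,"tz": -0.03,"spin": 0,"grip": 0},
    {"tx": 0,"ty": 0,"tz": -0.06,"spin": 0,"grip": 0},
    {"tx": 0,"ty": 0,"tz": -0.09,"spin": 0,"grip": 0},
    {"tx": 0,"ty": 0,"tz": -0.09,"spin": 0,"grip": 0}
  ]
}}

```text
time_s: 6.62
tool_pos: [0.5309, -0.0094, 0.0384]
eef_rot: [-0.001, 0.713, 0.701, -0.0]
contact_force: [0.3, 1.7, -0.8]
gripper_width: 0.001
grip_force: 0.0
```

Emit:
{"op": "jog_arm", "data": {
  "series": [
    {"tx": 0,"ty": 0.03,"tz": 0,"spin": 0,"grip": 0},
    {"tx": 0,"ty": 0.06,"tz": 0,"spin": 0,"grip": 0},
    {"tx": 0,"ty": 0.1,"tz": 0,"spin": 0,"grip": 0},
    {"tx": 0,"ty": 0.14,"tz": 0,"spin": 0,"grip": 0}
  ]
}}

```text
time_s: 7.12
tool_pos: [0.5325, 0.0322, 0.0394]
eef_rot: [0.001, 0.714, 0.701, 0.0]
contact_force: [2.6, -3.6, -1.1]
gripper_width: 0.001
grip_force: 1.3
```

Contact now (−3.6 N), so I'll pull on.

Emit:
{"op": "jog_arm", "data": {
  "series": [
    {"tx": 0,"ty": 0.05,"tz": 0,"spin": 0,"grip": 0},
    {"tx": 0,"ty": 0.1,"tz": 0,"spin": 0,"grip": 0},
    {"tx": 0,"ty": 0.15,"tz": 0,"spin": 0,"grip": 0},
    {"tx": 0,"ty": 0.2,"tz": 0,"spin": 0,"grip": 0},
    {"tx": 0,"ty": 0.25,"tz": 0,"spin": 0,"grip": 0},
    {"tx": 0,"ty": 0.3,"tz": 0,"spin": 0,"grip": 0},
    {"tx": 0,"ty": 0.33,"tz": 0,"spin": 0,"grip": 0},
    {"tx": 0,"ty": 0.35,"tz": 0,"spin": 0,"grip": 0}
  ]
}}

```text
time_s: 8.12
tool_pos: [0.531, 0.1377, 0.0389]
eef_rot: [-0.0, 0.713, 0.701, -0.0]
contact_force: [1.4, -2.7, 1.5]
gripper_width: 0.005
grip_force: 1.1
```

Emit:
{"op": "jog_arm", "data": {
  "series": [
    {"tx": 0,"ty": 0.02,"tz": 0,"spin": 0,"grip": 0},
    {"tx": 0,"ty": 0.04,"tz": 0,"spin": 0,"grip": 0},
    {"tx": 0,"ty": 0.04,"tz": 0,"spin": 0,"grip": 0}
  ]
}}

```text
time_s: 8.5
tool_pos: [0.531, 0.1502, 0.0389]
eef_rot: [-0.001, 0.713, 0.701, 0.0]
contact_force: [0.0, 0.8, 0.2]
gripper_width: 0.002
grip_force: 0.0
```

Emit:
{"op": "jog_arm", "data": {
  "series": [
    {"tx": 0,"ty": 0.015,"tz": 0,"spin": 0,"grip": 0},
    {"tx": 0,"ty": 0.03,"tz": 0,"spin": 0,"grip": 0},
    {"tx": 0,"ty": 0.03,"tz": 0,"spin": 0,"grip": 0}
  ]
}}

```text
time_s: 8.88
tool_pos: [0.5312, 0.1588, 0.0389]
eef_rot: [-0.001, 0.713, 0.701, 0.0]
contact_force: [-0.5, -0.3, 0.4]
gripper_width: 0.003
grip_force: 0.2
```

Emit:
{"op": "jog_arm", "data": {
  "series": [
    {"tx": 0,"ty": 0.015,"tz": 0,"spin": 0,"grip": 0},
    {"tx": 0,"ty": 0.03,"tz": 0,"spin": 0,"grip": 0},
    {"tx": 0,"ty": 0.03,"tz": 0,"spin": 0,"grip": 0}
  ]
}}

```text
time_s: 9.25
tool_pos: [0.5314, 0.168, 0.039]
eef_rot: [-0.0, 0.713, 0.701, 0.0]
contact_force: [-0.1, -0.2, -0.9]
gripper_width: 0.002
grip_force: 0.2
```

Emit:
{"op": "jog_arm", "data": {
  "series": [
    {"tx": 0,"ty": 0.015,"tz": 0,"spin": 0,"grip": 0},
    {"tx": 0,"ty": 0.03,"tz": 0,"spin": 0,"grip": 0},
    {"tx": 0,"ty": 0.03,"tz": 0,"spin": 0,"grip": 0}
  ]
}}

```text
time_s: 9.62
tool_pos: [0.5316, 0.1769, 0.0391]
eef_rot: [-0.0, 0.713, 0.701, 0.001]
contact_force: [0.6, -0.8, -1.2]
gripper_width: 0.001
grip_force: 0.4
```

Run:
```python
from h import *
d=shot('top','t2.png'); s=ctrl.sense(); print(s['tool_pos'],s['contact_force'])
c=[cv2.resize(d['pixels'][80:250,100:340],(560,397))]
e=shot('scene','s2.png'); c.append(cv2.resize(e['pixels'][80:280,330:570],(240,200)))
c[1]=cv2.copyMakeBorder(c[1],0,197,0,0,0)
cv2.imwrite('pics/c2.png',np.hstack(c))
```

```text
[0.53164083 0.17691995 0.03915086] [-0.3439552  -0.6474132  -1.03458556]
```

View pics/c2.png

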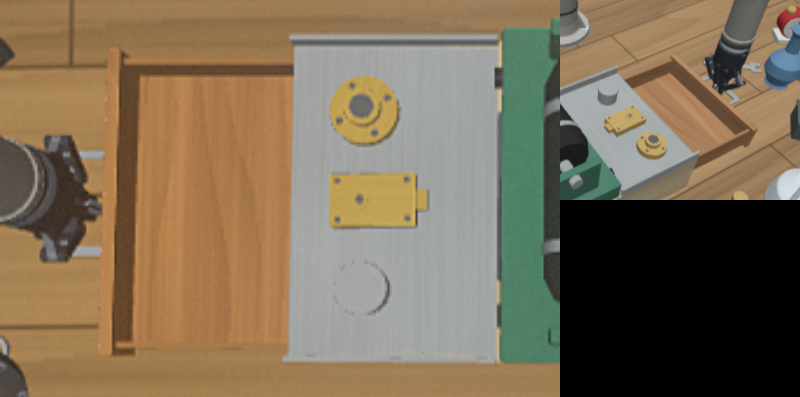

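The drawer is nearly fully open, its front at about crop x = 112. I'll continue to the stop.

Emit:
{"op": "jog_arm", "data": {
  "series": [
    {"tx": 0,"ty": 0.015,"tz": 0,"spin": 0,"grip": 0},
    {"tx": 0,"ty": 0.03,"tz": 0,"spin": 0,"grip": 0},
    {"tx": 0,"ty": 0.03,"tz": 0,"spin": 0,"grip": 0}
  ]
}}

```text
time_s: 10.1
tool_pos: [0.5316, 0.1767, 0.0392]
eef_rot: [0.003, 0.715, 0.699, -0.005]
contact_force: [-2.7, -11.7, 8.0]
gripper_width: 0.0
grip_force: 6.2
```

Emit:
{"op": "jog_arm", "data": {
  "series": [
    {"tx": 0,"ty": 0.01,"tz": 0,"spin": 0,"grip": 0},
    {"tx": 0,"ty": 0.02,"tz": 0,"spin": 0,"grip": 0},
    {"tx": 0,"ty": 0.02,"tz": 0,"spin": 0,"grip": 0}
  ]
}}

```text
time_s: 10.48
tool_pos: [0.5315, 0.1765, 0.0392]
eef_rot: [0.006, 0.716, 0.698, -0.009]
contact_force: [-5.0, -21.1, 12.6]
gripper_width: 0.003
grip_force: 10.3
```

Emit:
{"op": "jog_arm", "data": {
  "series": [
    {"tx": 0,"ty": -0.04,"tz": 0,"spin": 0,"grip": 0},
    {"tx": 0,"ty": -0.075,"tz": 0,"spin": 0,"grip": 0},
    {"tx": 0,"ty": -0.075,"tz": 0.1,"spin": 0,"grip": 0},
    {"tx": 0,"ty": -0.075,"tz": 0.25,"spin": 0,"grip": 0},
    {"tx": 0,"ty": -0.075,"tz": 0.4,"spin": 0,"grip": 0},
    {"tx": 0,"ty": -0.1,"tz": 0.55,"spin": 0,"grip": 30},
    {"tx": 0,"ty": -0.3,"tz": 0.55,"spin": 0,"grip": 30},
    {"tx": 0,"ty": -0.5,"tz": 0.55,"spin": 0,"grip": 30}
  ]
}}

```text
time_s: 11.48
tool_pos: [0.5325, 0.0418, 0.2052]
eef_rot: [0.001, 0.712, 0.702, 0.002]
contact_force: [0.7, 0.3, -0.3]
gripper_width: 0.351
grip_force: 0.0
```

Emit:
{"op": "jog_arm", "data": {
  "series": [
    {"tx": 0,"ty": -0.2,"tz": 0,"spin": 0,"grip": 30},
    {"tx": 0,"ty": -0.4,"tz": 0,"spin": 0,"grip": 30},
    {"tx": 0,"ty": -0.55,"tz": 0,"spin": 0,"grip": 30},
    {"tx": 0,"ty": -0.65,"tz": 0,"spin": 0,"grip": 30},
    {"tx": 0,"ty": -0.65,"tz": 0,"spin": 0,"grip": 30}
  ]
}}

```text
time_s: 12.1
tool_pos: [0.5316, -0.157, 0.2037]
eef_rot: [0.0, 0.715, 0.699, -0.0]
contact_force: [-0.3, -0.1, 0.4]
gripper_width: 0.35
grip_force: 0.0
```

Emit:
{"op": "jog_arm", "data": {
  "series": [
    {"tx": -0.013,"ty": -0.1,"tz": 0,"spin": 0,"grip": 30},
    {"tx": -0.013,"ty": -0.155,"tz": 0,"spin": 0,"grip": 30},
    {"tx": -0.013,"ty": -0.155,"tz": -0.1,"spin": 0,"grip": 30},
    {"tx": -0.013,"ty": -0.155,"tz": -0.2,"spin": 0,"grip": 30},
    {"tx": -0.013,"ty": -0.155,"tz": -0.25,"spin": 0,"grip": 30},
    {"tx": -0.013,"ty": -0.155,"tz": -0.28,"spin": 0,"grip": 30},
    {"tx": -0.013,"ty": -0.155,"tz": -0.28,"spin": 0,"grip": 30}
  ]
}}

```text
time_s: 12.98
tool_pos: [0.5279, -0.2002, 0.1201]
eef_rot: [-0.0, 0.713, 0.701, 0.0]
contact_force: [0.3, 0.5, 1.2]
gripper_width: 0.348
grip_force: 0.0
```

Emit:
{"op": "jog_arm", "data": {
  "series": [
    {"tx": 0,"ty": 0,"tz": -0.015,"spin": 0,"grip": 30},
    {"tx": 0,"ty": 0,"tz": -0.03,"spin": 0,"grip": 30},
    {"tx": 0,"ty": 0,"tz": -0.03,"spin": 0,"grip": 30}
  ]
}}

```text
time_s: 13.35
tool_pos: [0.5275, -0.2006, 0.1109]
eef_rot: [-0.0, 0.713, 0.701, -0.0]
contact_force: [-0.1, -0.3, -0.4]
gripper_width: 0.35
grip_force: 0.0
```

Run:
```python
from h import *
s=ctrl.sense(); print(s['tool_pos'],s['contact_force'])
d=shot('top','t3.png');e=shot('scene','s3.png')
cv2.imwrite('pics/c3.png',np.hstack([cv2.resize(d['pixels'][80:250,200:360],(400,425)),cv2.resize(e['pixels'][110:280,320:480],(400,425))]))
```

```text
[ 0.52745553 -0.20059221  0.11090548] [-0.09456686 -0.25407101 -0.3597074 ]
```

View pics/c3.png

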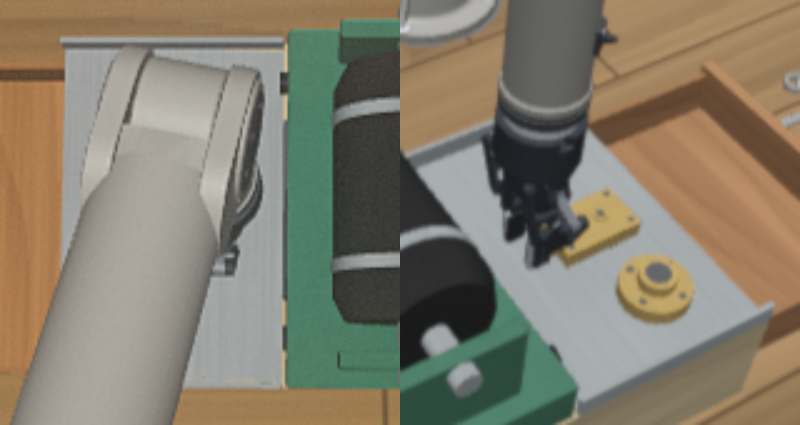

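The fingers are behind the lock at the bolt end (scene crop about (535,250)), still clear of the tray. I'll lower until they touch.

Emit:
{"op": "jog_arm", "data": {
  "series": [
    {"tx": 0,"ty": 0,"tz": -0.01,"spin": 0,"grip": 30},
    {"tx": 0,"ty": 0,"tz": -0.02,"spin": 0,"grip": 30},
    {"tx": 0,"ty": 0,"tz": -0.02,"spin": 0,"grip": 30}
  ]
}}

```text
time_s: 13.82
tool_pos: [0.5273, -0.2005, 0.1046]
eef_rot: [-0.0, 0.713, 0.701, -0.0]
contact_force: [-0.4, 0.0, -0.1]
gripper_width: 0.347
grip_force: 0.0
```

Emit:
{"op": "jog_arm", "data": {
  "series": [
    {"tx": 0,"ty": 0,"tz": -0.01,"spin": 0,"grip": 30},
    {"tx": 0,"ty": 0,"tz": -0.015,"spin": 0,"grip": 30},
    {"tx": 0,"ty": 0,"tz": -0.015,"spin": 0,"grip": 30}
  ]
}}

```text
time_s: 14.2
tool_pos: [0.5275, -0.2006, 0.1004]
eef_rot: [-0.0, 0.713, 0.701, -0.0]
contact_force: [-0.9, 0.2, -0.0]
gripper_width: 0.351
grip_force: 0.0
```

Emit:
{"op": "jog_arm", "data": {
  "series": [
    {"tx": 0,"ty": 0,"tz": -0.01,"spin": 0,"grip": 30},
    {"tx": 0,"ty": 0,"tz": -0.02,"spin": 0,"grip": 30},
    {"tx": 0,"ty": 0,"tz": -0.02,"spin": 0,"grip": 30}
  ]
}}

```text
time_s: 14.58
tool_pos: [0.5275, -0.2005, 0.0943]
eef_rot: [-0.0, 0.713, 0.701, -0.0]
contact_force: [1.1, 0.3, 1.3]
gripper_width: 0.35
grip_force: 0.0
```

Emit:
{"op": "jog_arm", "data": {
  "series": [
    {"tx": 0,"ty": 0.02,"tz": 0,"spin": 0,"grip": 30},
    {"tx": 0,"ty": 0.05,"tz": 0,"spin": 0,"grip": 30},
    {"tx": 0,"ty": 0.08,"tz": 0,"spin": 0,"grip": 30},
    {"tx": 0,"ty": 0.11,"tz": 0,"spin": 0,"grip": 30},
    {"tx": 0,"ty": 0.14,"tz": 0,"spin": 0,"grip": 30}
  ]
}}

```text
time_s: 15.2
tool_pos: [0.5276, -0.1584, 0.0947]
eef_rot: [0.0, 0.713, 0.701, -0.0]
contact_force: [0.4, -1.7, -0.3]
gripper_width: 0.356
grip_force: 0.9
```

Emit:
{"op": "jog_arm", "data": {
  "series": [
    {"tx": 0,"ty": 0.03,"tz": 0,"spin": 0,"grip": 30},
    {"tx": 0,"ty": 0.06,"tz": 0,"spin": 0,"grip": 30},
    {"tx": 0,"ty": 0.09,"tz": 0,"spin": 0,"grip": 30},
    {"tx": 0,"ty": 0.12,"tz": 0,"spin": 0,"grip": 30},
    {"tx": 0,"ty": 0.15,"tz": 0,"spin": 0,"grip": 30},
    {"tx": 0,"ty": 0.18,"tz": 0,"spin": 0,"grip": 30},
    {"tx": 0,"ty": 0.21,"tz": 0,"spin": 0,"grip": 30},
    {"tx": 0,"ty": 0.24,"tz": 0,"spin": 0,"grip": 30}
  ]
}}

```text
time_s: 16.2
tool_pos: [0.5278, -0.0864, 0.0948]
eef_rot: [0.0, 0.714, 0.701, -0.0]
contact_force: [-0.1, -3.1, 1.2]
gripper_width: 0.351
grip_force: 1.5
```

Emit:
{"op": "jog_arm", "data": {
  "series": [
    {"tx": 0,"ty": 0.03,"tz": 0,"spin": 0,"grip": 30},
    {"tx": 0,"ty": 0.06,"tz": 0,"spin": 0,"grip": 30},
    {"tx": 0,"ty": 0.1,"tz": 0,"spin": 0,"grip": 30},
    {"tx": 0,"ty": 0.14,"tz": 0,"spin": 0,"grip": 30},
    {"tx": 0,"ty": 0.18,"tz": 0,"spin": 0,"grip": 30},
    {"tx": 0,"ty": 0.22,"tz": 0,"spin": 0,"grip": 30},
    {"tx": 0,"ty": 0.22,"tz": 0,"spin": 0,"grip": 30}
  ]
}}

```text
time_s: 17.08
tool_pos: [0.5293, -0.0281, 0.1024]
eef_rot: [0.006, 0.715, 0.7, -0.003]
contact_force: [-11.8, -13.2, 38.9]
gripper_width: 0.353
grip_force: 20.6
```

Run:
```python
from h import *
s=ctrl.sense(); print(s['tool_pos'],s['contact_force'])
e=shot('scene','s4.png')
cv2.imwrite('pics/c4.png',cv2.resize(e['pixels'][80:280,320:560],(720,600)))
```

```text
[ 0.52925969 -0.02814348  0.10238625] [-11.79726215 -13.1908538   38.85805983]
```

View pics/c4.png

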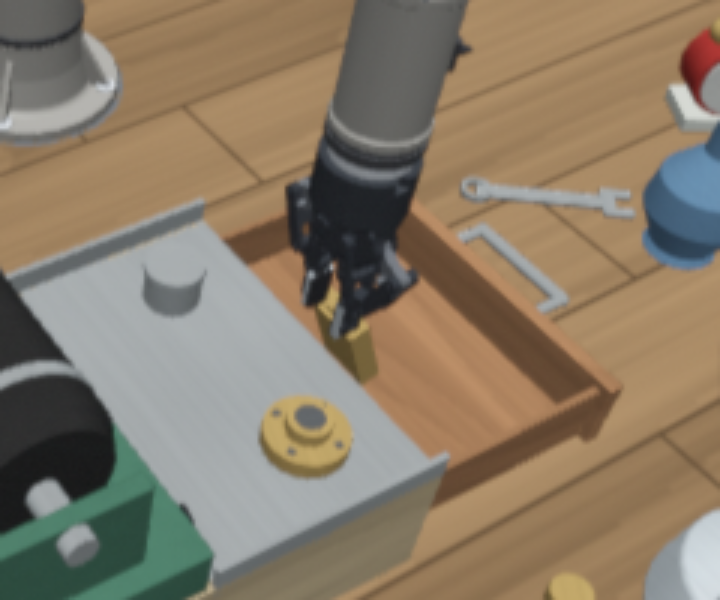

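The lock has tipped into the drawer and leans at the tray edge, with the fingers pressing on its raised tail (crop about (345,335)). I'll lift off and let it settle.

Emit:
{"op": "jog_arm", "data": {
  "series": [
    {"tx": 0,"ty": -0.01,"tz": 0.04,"spin": 0,"grip": 30},
    {"tx": 0,"ty": -0.01,"tz": 0.1,"spin": 0,"grip": 30},
    {"tx": 0,"ty": -0.1,"tz": 0.2,"spin": 0,"grip": 30},
    {"tx": 0,"ty": -0.2,"tz": 0.3,"spin": 0,"grip": 0},
    {"tx": 0,"ty": -0.3,"tz": 0.3,"spin": 0,"grip": 0},
    {"tx": 0,"ty": -0.3,"tz": 0.3,"spin": 0,"grip": 0}
  ]
}}

```text
time_s: 17.88
tool_pos: [0.5273, -0.1125, 0.184]
eef_rot: [-0.0, 0.715, 0.699, -0.0]
contact_force: [-0.3, 1.0, -0.5]
gripper_width: 0.005
grip_force: 0.0
```

Run:
```python
from h import *
s=ctrl.sense(); print(s['tool_pos'],s['contact_force'])
d=shot('top','t5.png');e=shot('scene','s5.png')
cv2.imwrite('pics/c5.png',np.hstack([cv2.resize(d['pixels'][80:250,130:290],(400,425)),cv2.resize(e['pixels'][110:280,370:530],(400,425))]))
```

```text
[ 0.52725106 -0.1124999   0.1839984 ] [-0.34873641  1.0136074  -0.45123797]
```

View pics/c5.png

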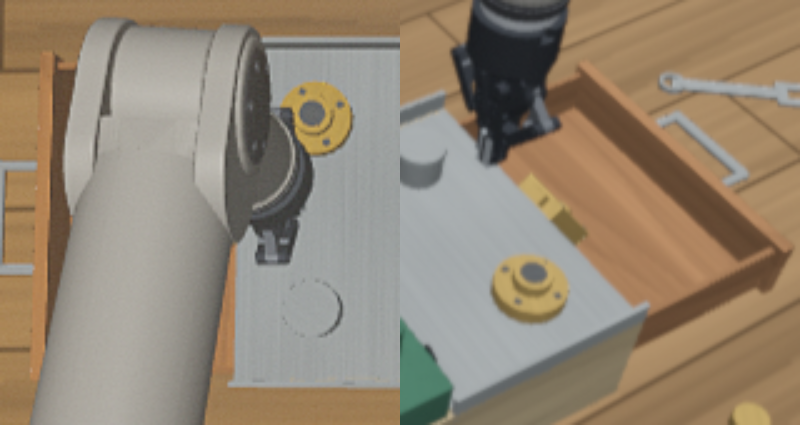

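The lock stands nose-down in the drawer, leaning on the tray edge, with its bolt end at scene pixel about (428,190). The flange, at scene crop (530,285), and the tin are undisturbed. I'll tip the lock clear with the shut fingers.

Run:
```python
from h import *
e=cams.read_camera('scene')
for z in(.12,.135,.145):
    print(z,[back(e,u,v,z)[:2].round(3).tolist() for u,v in[(428,190),(419,181),(444,206)]])
```

```text
0.12 [[0.538, -0.035], [0.503, -0.035], [0.596, -0.035]]
0.135 [[0.547, -0.046], [0.513, -0.046], [0.605, -0.046]]
0.145 [[0.553, -0.054], [0.52, -0.054], [0.611, -0.053]]
```

Emit:
{"op": "jog_arm", "data": {
  "series": [
    {"tx": 0,"ty": 0,"tz": -0.1,"spin": 0,"grip": 0},
    {"tx": 0,"ty": 0,"tz": -0.2,"spin": 0,"grip": 0},
    {"tx": 0,"ty": 0,"tz": -0.26,"spin": 0,"grip": 0},
    {"tx": 0,"ty": 0,"tz": -0.28,"spin": 0,"grip": 0},
    {"tx": 0,"ty": 0,"tz": -0.28,"spin": 0,"grip": 0}
  ]
}}

```text
time_s: 18.65
tool_pos: [0.5277, -0.1093, 0.1005]
eef_rot: [-0.0, 0.713, 0.701, 0.0]
contact_force: [-0.1, -0.4, -0.2]
gripper_width: 0.002
grip_force: 0.0
```

Emit:
{"op": "jog_arm", "data": {
  "series": [
    {"tx": 0.03,"ty": 0.04,"tz": -0.01,"spin": 0,"grip": 0},
    {"tx": 0.03,"ty": 0.08,"tz": -0.01,"spin": 0,"grip": 0},
    {"tx": 0.03,"ty": 0.12,"tz": -0.01,"spin": 0,"grip": 0},
    {"tx": 0.03,"ty": 0.15,"tz": -0.01,"spin": 0,"grip": 0},
    {"tx": 0.03,"ty": 0.18,"tz": -0.01,"spin": 0,"grip": 0},
    {"tx": 0.03,"ty": 0.21,"tz": -0.01,"spin": 0,"grip": 0}
  ]
}}

```text
time_s: 19.4
tool_pos: [0.5368, -0.0478, 0.0978]
eef_rot: [0.0, 0.714, 0.7, -0.0]
contact_force: [-0.1, -0.9, -0.5]
gripper_width: -0.002
grip_force: 0.3
```

Emit:
{"op": "jog_arm", "data": {
  "series": [
    {"tx": 0,"ty": 0.03,"tz": 0,"spin": 0,"grip": 0},
    {"tx": 0,"ty": 0.06,"tz": 0,"spin": 0,"grip": 0},
    {"tx": 0,"ty": 0.09,"tz": 0,"spin": 0,"grip": 0}
  ]
}}

```text
time_s: 19.77
tool_pos: [0.5365, -0.0197, 0.0974]
eef_rot: [-0.0, 0.713, 0.701, 0.0]
contact_force: [0.3, 0.4, -0.5]
gripper_width: -0.001
grip_force: 0.0
```

Emit:
{"op": "jog_arm", "data": {
  "series": [
    {"tx": 0,"ty": 0.03,"tz": 0,"spin": 0,"grip": 0},
    {"tx": 0,"ty": 0.06,"tz": 0,"spin": 0,"grip": 0},
    {"tx": 0,"ty": 0.09,"tz": 0,"spin": 0,"grip": 0}
  ]
}}

```text
time_s: 20.15
tool_pos: [0.5366, 0.007, 0.0975]
eef_rot: [-0.0, 0.713, 0.701, -0.0]
contact_force: [0.3, 0.3, -0.1]
gripper_width: -0.001
grip_force: 0.0
```

Emit:
{"op": "jog_arm", "data": {
  "series": [
    {"tx": 0,"ty": 0,"tz": 0.17,"spin": 0,"grip": 0},
    {"tx": 0,"ty": 0,"tz": 0.34,"spin": 0,"grip": 40},
    {"tx": 0.06,"ty": -0.15,"tz": 0.34,"spin": 0,"grip": 40},
    {"tx": 0.12,"ty": -0.3,"tz": 0.34,"spin": 0,"grip": 40},
    {"tx": 0.18,"ty": -0.45,"tz": 0.34,"spin": 0,"grip": 40},
    {"tx": 0.253,"ty": -0.6,"tz": 0.34,"spin": 0,"grip": 40},
    {"tx": 0.253,"ty": -0.66,"tz": 0.34,"spin": 0,"grip": 40},
    {"tx": 0.253,"ty": -0.66,"tz": 0.34,"spin": 0,"grip": 40}
  ]
}}

```text
time_s: 21.15
tool_pos: [0.6119, -0.193, 0.199]
eef_rot: [-0.0, 0.714, 0.7, -0.0]
contact_force: [0.7, 0.7, 0.1]
gripper_width: 0.472
grip_force: 0.0
```

Run:
```python
from h import *
print(ctrl.sense()['tool_pos'])
for n,r,z in(('top',(80,250,130,290),.055),('scene',(110,280,370,530),.055)):
    d=shot(n,n+'6.png'); im=d['pixels']; h=cv2.cvtColor(im,cv2.COLOR_BGR2HSV)
    m=cv2.inRange(h,(18,120,80),(32,255,255)); q=np.zeros_like(m); q[r[0]:r[1],r[2]:r[3]]=m[r[0]:r[1],r[2]:r[3]]
    k,l,s,c=cv2.connectedComponentsWithStats(q)
    for i in range(1,k):
        if s[i,4]>25: print(n,s[i],c[i].round(1),'floor z',back(d,*c[i],z).round(3),'tray z',back(d,*c[i],.135).round(3))
```

```text
[ 0.61194313 -0.19295984  0.19898077]
top [162 158  40  23 752] [181.6 168.9] floor z [0.532 0.073 0.055] tray z [0.521 0.048 0.135]
scene [435 189  38  16 154] [451.8 196.3] floor z [0.544 0.052 0.055] tray z [ 0.591 -0.01   0.135]
scene [414 218  17  11  71] [421.3 225. ] floor z [ 0.58  -0.076  0.055] tray z [ 0.623 -0.126  0.135]
scene [408 226  27  12  81] [419.8 233.8] floor z [ 0.599 -0.096  0.055] tray z [ 0.641 -0.144  0.135]
```

The lock now lies flat in the drawer (top (182,169) → about x 0.532, y 0.073). Next is the flange.

Emit:
{"op": "jog_arm", "data": {
  "series": [
    {"tx": 0.002,"ty": 0,"tz": -0.1,"spin": 0,"grip": 40},
    {"tx": 0.002,"ty": 0,"tz": -0.2,"spin": 0,"grip": 40},
    {"tx": 0.002,"ty": 0,"tz": -0.28,"spin": 0,"grip": 40},
    {"tx": 0.002,"ty": 0,"tz": -0.32,"spin": 0,"grip": 40},
    {"tx": 0.002,"ty": 0,"tz": -0.347,"spin": 0,"grip": 40},
    {"tx": 0.002,"ty": 0,"tz": -0.347,"spin": 0,"grip": 40}
  ]
}}

```text
time_s: 22.0
tool_pos: [0.6133, -0.191, 0.0957]
eef_rot: [0.0, 0.713, 0.701, 0.0]
contact_force: [-0.8, -0.4, -0.1]
gripper_width: 0.467
grip_force: 0.0
```

Emit:
{"op": "jog_arm", "data": {
  "series": [
    {"tx": 0,"ty": 0.03,"tz": 0,"spin": 0,"grip": 40},
    {"tx": 0,"ty": 0.06,"tz": 0,"spin": 0,"grip": 40},
    {"tx": 0,"ty": 0.09,"tz": 0,"spin": 0,"grip": 40},
    {"tx": 0,"ty": 0.12,"tz": 0,"spin": 0,"grip": 40},
    {"tx": 0,"ty": 0.15,"tz": 0,"spin": 0,"grip": 40},
    {"tx": 0,"ty": 0.18,"tz": 0,"spin": 0,"grip": 40}
  ]
}}

```text
time_s: 22.75
tool_pos: [0.6132, -0.139, 0.0958]
eef_rot: [0.001, 0.714, 0.7, -0.001]
contact_force: [0.5, -3.9, 1.6]
gripper_width: 0.467
grip_force: 1.8
```

Emit:
{"op": "jog_arm", "data": {
  "series": [
    {"tx": 0,"ty": 0.03,"tz": 0,"spin": 0,"grip": 40},
    {"tx": 0,"ty": 0.06,"tz": 0,"spin": 0,"grip": 40},
    {"tx": 0,"ty": 0.09,"tz": 0,"spin": 0,"grip": 40},
    {"tx": 0,"ty": 0.12,"tz": 0,"spin": 0,"grip": 40},
    {"tx": 0,"ty": 0.15,"tz": 0,"spin": 0,"grip": 40},
    {"tx": 0,"ty": 0.18,"tz": 0,"spin": 0,"grip": 40}
  ]
}}

```text
time_s: 23.5
tool_pos: [0.6133, -0.0834, 0.0957]
eef_rot: [0.0, 0.713, 0.701, -0.0]
contact_force: [-0.2, -5.3, 2.4]
gripper_width: 0.467
grip_force: 2.4
```

Emit:
{"op": "jog_arm", "data": {
  "series": [
    {"tx": 0,"ty": 0.03,"tz": 0,"spin": 0,"grip": 40},
    {"tx": 0,"ty": 0.06,"tz": 0,"spin": 0,"grip": 40},
    {"tx": 0,"ty": 0.09,"tz": 0,"spin": 0,"grip": 40}
  ]
}}

```text
time_s: 23.88
tool_pos: [0.6129, -0.0529, 0.0954]
eef_rot: [-0.002, 0.713, 0.701, 0.001]
contact_force: [0.3, 0.9, 0.3]
gripper_width: 0.469
grip_force: 0.0
```

Emit:
{"op": "jog_arm", "data": {
  "series": [
    {"tx": 0,"ty": -0.03,"tz": 0.1,"spin": 0,"grip": 0},
    {"tx": 0,"ty": -0.1,"tz": 0.3,"spin": 0,"grip": 0},
    {"tx": 0,"ty": -0.2,"tz": 0.5,"spin": 0,"grip": 0},
    {"tx": 0,"ty": -0.3,"tz": 0.7,"spin": 0,"grip": 0},
    {"tx": -0.1,"ty": -0.5,"tz": 0.9,"spin": 0,"grip": 0},
    {"tx": -0.2,"ty": -0.7,"tz": 0.95,"spin": 0,"grip": 0},
    {"tx": -0.3,"ty": -0.9,"tz": 1,"spin": 0,"grip": 0},
    {"tx": -0.3,"ty": -1,"tz": 1,"spin": 0,"grip": 0}
  ]
}}

```text
time_s: 24.88
tool_pos: [0.5266, -0.3449, 0.3947]
eef_rot: [-0.0, 0.711, 0.703, 0.002]
contact_force: [1.1, -0.2, -0.6]
gripper_width: 0.004
grip_force: 0.0
```

Run:
```python
from h import *
s=ctrl.sense();print(s['tool_pos'],s['contact_force'])
d=shot('top','t7.png');e=shot('scene','s7.png')
cv2.imwrite('pics/c7.png',np.hstack([cv2.resize(d['pixels'][80:250,130:290],(400,425)),cv2.resize(e['pixels'][110:280,370:530],(400,425))]))
```

```text
[ 0.5266329  -0.34485622  0.39466096] [ 1.08416263 -0.24875734 -0.61506094]
```

View pics/c7.png

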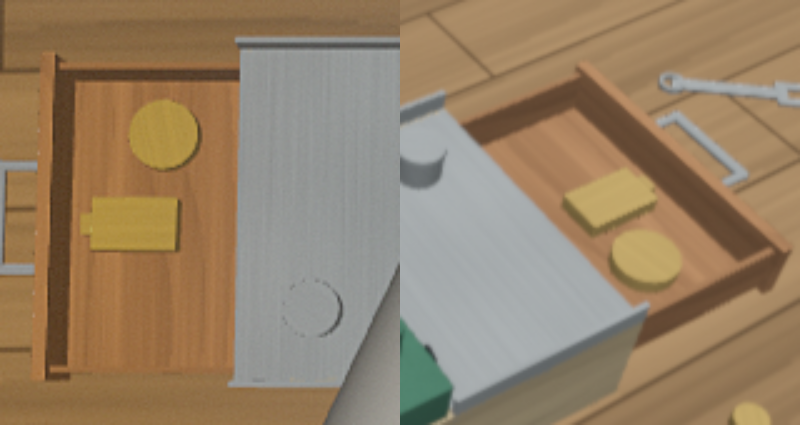

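Both parts lie in the open drawer, lock at crop (135,223) and flange at (164,135), each face down. The tin stands in its place at (312,307). I'll check that the drawer hasn't moved off its stop.

Run:
```python
from h import *
a=cv2.imread('pics/t2.png',0);b=cv2.imread('pics/t7.png',0)
# front panel strip, away from arm
for r in((106,140),(195,228)):
    A=np.float32(a[r[0]:r[1],140:165]);B=np.float32(b[r[0]:r[1],140:165])
    print(cv2.phaseCorrelate(A,B,cv2.createHanningWindow((25,r[1]-r[0]),cv2.CV_32F)))
A=np.float32(cv2.imread('pics/top0.png',0)[188:218,240:272]);B=np.float32(b[188:218,240:272]);print('tin',cv2.phaseCorrelate(A,B))
```

```text
((0.9012502249459224, 0.12434737996032297), 0.9061083020104302)
((0.5830635727067186, 0.13200278590435133), 0.9772663699256049)
tin ((-0.044562925741779225, 0.121384829974577), 0.9254884779453277)
```

The drawer crept back about 2 mm. There's time to pull it to the stop again.

Emit:
{"op": "jog_arm", "data": {
  "series": [
    {"tx": 0,"ty": 0.15,"tz": 0,"spin": 0,"grip": 0},
    {"tx": 0,"ty": 0.3,"tz": 0,"spin": 0,"grip": 0},
    {"tx": 0,"ty": 0.45,"tz": 0,"spin": 0,"grip": 0},
    {"tx": 0,"ty": 0.6,"tz": 0,"spin": 0,"grip": 0},
    {"tx": 0,"ty": 0.75,"tz": 0,"spin": 0,"grip": 0},
    {"tx": 0,"ty": 0.9,"tz": 0,"spin": 0,"grip": 0},
    {"tx": 0,"ty": 1,"tz": 0,"spin": 0,"grip": 0},
    {"tx": 0,"ty": 1,"tz": 0,"spin": 0,"grip": 0}
  ]
}}

```text
time_s: 25.98
tool_pos: [0.5253, -0.0403, 0.393]
eef_rot: [-0.002, 0.71, 0.705, 0.001]
contact_force: [0.4, -0.1, -0.6]
gripper_width: 0.004
grip_force: 0.0
```

Emit:
{"op": "jog_arm", "data": {
  "series": [
    {"tx": 0.017,"ty": 0.15,"tz": 0,"spin": 0,"grip": 0},
    {"tx": 0.017,"ty": 0.3,"tz": 0,"spin": 0,"grip": 0},
    {"tx": 0.017,"ty": 0.45,"tz": 0,"spin": 0,"grip": 0},
    {"tx": 0.017,"ty": 0.6,"tz": 0,"spin": 0,"grip": 0},
    {"tx": 0.017,"ty": 0.7,"tz": -0.1,"spin": 0,"grip": 0},
    {"tx": 0.017,"ty": 0.7,"tz": -0.25,"spin": 0,"grip": 0},
    {"tx": 0.017,"ty": 0.7,"tz": -0.4,"spin": 0,"grip": 0},
    {"tx": 0.017,"ty": 0.7,"tz": -0.4,"spin": 0,"grip": 0}
  ]
}}

```text
time_s: 26.98
tool_pos: [0.5276, 0.1614, 0.2686]
eef_rot: [-0.003, 0.713, 0.701, -0.005]
contact_force: [-0.4, 0.3, 0.4]
gripper_width: 0.002
grip_force: 0.0
```

Emit:
{"op": "jog_arm", "data": {
  "series": [
    {"tx": 0.012,"ty": 0.017,"tz": -0.15,"spin": 0,"grip": 0},
    {"tx": 0.012,"ty": 0.017,"tz": -0.3,"spin": 0,"grip": 0},
    {"tx": 0.012,"ty": 0.017,"tz": -0.4,"spin": 0,"grip": 0},
    {"tx": 0.012,"ty": 0.017,"tz": -0.4,"spin": 0,"grip": 0}
  ]
}}

```text
time_s: 27.48
tool_pos: [0.5344, 0.1677, 0.1534]
eef_rot: [-0.001, 0.714, 0.7, -0.001]
contact_force: [-0.1, 0.0, 1.3]
gripper_width: 0.001
grip_force: 0.0
```

Emit:
{"op": "jog_arm", "data": {
  "series": [
    {"tx": -0.01,"ty": 0,"tz": -0.12,"spin": 0,"grip": 0},
    {"tx": -0.01,"ty": 0,"tz": -0.22,"spin": 0,"grip": 0},
    {"tx": -0.01,"ty": 0,"tz": -0.3,"spin": 0,"grip": 0},
    {"tx": -0.01,"ty": 0,"tz": -0.38,"spin": 0,"grip": 0},
    {"tx": -0.01,"ty": 0,"tz": -0.38,"spin": 0,"grip": 0}
  ]
}}

```text
time_s: 28.1
tool_pos: [0.5326, 0.1682, 0.0407]
eef_rot: [0.0, 0.714, 0.7, 0.0]
contact_force: [0.4, 0.1, 0.5]
gripper_width: -0.0
grip_force: 0.0
```

Emit:
{"op": "jog_arm", "data": {
  "series": [
    {"tx": 0,"ty": 0.015,"tz": 0,"spin": 0,"grip": 0},
    {"tx": 0,"ty": 0.03,"tz": 0,"spin": 0,"grip": 0},
    {"tx": 0,"ty": 0.045,"tz": 0,"spin": 0,"grip": 0},
    {"tx": 0,"ty": 0.06,"tz": 0,"spin": 0,"grip": 0},
    {"tx": 0,"ty": 0.06,"tz": 0,"spin": 0,"grip": 0}
  ]
}}

```text
time_s: 28.72
tool_pos: [0.5335, 0.1767, 0.0418]
eef_rot: [0.005, 0.715, 0.699, -0.004]
contact_force: [-2.4, -14.0, 11.8]
gripper_width: -0.001
grip_force: 7.2
```

Emit:
{"op": "jog_arm", "data": {
  "series": [
    {"tx": 0,"ty": -0.02,"tz": 0,"spin": 0,"grip": 0},
    {"tx": 0,"ty": -0.035,"tz": 0,"spin": 0,"grip": 0},
    {"tx": 0,"ty": -0.05,"tz": 0,"spin": 0,"grip": 0},
    {"tx": 0,"ty": -0.05,"tz": 0,"spin": 0,"grip": 0}
  ]
}}

```text
time_s: 29.22
tool_pos: [0.5314, 0.1714, 0.0396]
eef_rot: [-0.0, 0.713, 0.701, 0.0]
contact_force: [0.1, 0.5, -0.5]
gripper_width: 0.003
grip_force: 0.0
```

Emit:
{"op": "jog_arm", "data": {
  "series": [
    {"tx": 0,"ty": 0,"tz": 0.1,"spin": 0,"grip": 0},
    {"tx": 0,"ty": 0,"tz": 0.25,"spin": 0,"grip": 0},
    {"tx": 0,"ty": 0,"tz": 0.4,"spin": 0,"grip": 0},
    {"tx": 0,"ty": 0,"tz": 0.6,"spin": 0,"grip": 0},
    {"tx": 0,"ty": 0.2,"tz": 0.6,"spin": 0,"grip": 0},
    {"tx": 0,"ty": 0.4,"tz": 0.6,"spin": 0,"grip": 0},
    {"tx": 0,"ty": 0.4,"tz": 0.6,"spin": 0,"grip": 0}
  ]
}}

```text
time_s: 30.1
tool_pos: [0.5276, 0.2996, 0.2194]
eef_rot: [-0.003, 0.709, 0.705, 0.001]
contact_force: [0.1, -0.3, 1.2]
gripper_width: -0.0
grip_force: 0.0
```

Run:
```python
from h import *
s=ctrl.sense();print(s['tool_pos'],s['contact_force'])
d=shot('top','t8.png');b=cv2.cvtColor(d['pixels'],cv2.COLOR_BGR2GRAY)
a=cv2.imread('pics/t2.png',0);r=(106,140)
A=np.float32(a[r[0]:r[1],140:165]);w=cv2.createHanningWindow((25,34),cv2.CV_32F)
print(cv2.phaseCorrelate(A,np.float32(b[r[0]:r[1],140:165]),w))
e=shot('scene','s8.png');o=cv2.imread('pics/s7.png',0);n=cv2.cvtColor(e['pixels'],cv2.COLOR_BGR2GRAY)
print('scene 7->8 front',cv2.phaseCorrelate(np.float32(o[190:230,490:535]),np.float32(n[190:230,490:535])))
```

```text
[0.52759119 0.29962132 0.21937985] [ 0.12866396 -0.33972017  1.15143774]
((0.49386244456950124, 0.034977408229416085), 1.0548753807279798)
scene 7->8 front ((0.6055092521921743, -0.2482743582589606), 1.0207230430179173)
```

The drawer is back out to its stop, and the robot touches nothing.

```bash
python3 -c "
from workcell import ctrl
print(ctrl.sign_off())"
```

```text
the job is handed in; nothing more can be done
None
```

The job is handed in: the drawer is pulled to its stop, the lock case and flange lie in it (both landed face down, and the lock stood on end until nudged over), and the tin stands where it was; one push pressed the lock with a wrist reading of about 39 N up (about 42 N in all), close to the 40 N limit, but that was through the fingers, not the arm or gripper body.

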